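# Flip the batch marker from red to green

### The job

The meal batch is packed: draw the red-and-green marker out of its sloping black stand, turn it end for end and put it back with the red end fully home in the slot, so that the green end shows. Let go of it and leave the trays, the glove box and the phone case where they are.

Things in the scene. Friction and masses are not known exactly. Their poses are not given: they have to be found in the camera images.
- marker_center (a point): centre of the loose batch marker: a flat rigid plastic bar 160 x 44 x 14 mm, 100 g or so, one half green, the other red, a white band 16 mm wide round the middle. Its x axis runs along the 160 mm length towards the green end, y along the 44 mm width, z along the 14 mm thickness. It starts with its green end in the slot and the red end up.
- marker_green (a point): middle of the marker's green end face, 80 mm from its centre
- marker_red (a point): middle of the marker's red end face, 80 mm from its centre
- slot (a point): closed bottom of the sloping slot of the fixed black stand, 45 mm above the table: the middle of the marker's lower end face lies here when it is home. x runs out of the slot along its length, climbing 35 degrees from the level (55 from vertical), in plan more or less towards the robot; y is level, across the slot; z is square to the slot's floor, upward
- slot_mouth (a point): open mouth of the slot, 50 mm from its bottom, on the same axis. The slot is 50 mm wide (3 mm free each side of the marker) and 19 mm high: floor 7 mm below the axis, so the marker lying on it is centred on the axis, roof 12 mm above (5 mm free). Walls, floor and roof are 6 mm thick. A home marker sticks 110 mm out, free at its sides and above
- tongue_end (a point): end of the tongue, marked on the slot axis 107 mm from the bottom. Past the mouth the slot's floor goes on to here as a tongue 20 mm wide, 6 mm thick, its top 7 mm below the axis; it carries the marker's middle, which when home is 80 mm from the bottom and 91 mm above the table. A 10 mm upright rod props it
- stand: fixed stand that carries the slot; origin on the table below the home marker's centre, z up, x level, pointing in plan from the slot's mouth to its closed end, so the slot opens towards -x. Base plate 170 x 100 x 12 mm, centred 5 mm nearer the slot's closed end
- meal_stack: bystander: two sealed meal trays stacked and joined, 200 x 140 x 80 mm high, loose; origin at the centre of the underside, x along the length, z up
- meal_tray: bystander: one sealed meal tray, 200 x 140 x 40 mm high, loose; origin at the centre of the underside, x along the length, z up
- glove_box: bystander: white and blue carton of gloves, 220 x 115 x 60 mm high, loose; origin at the centre of the underside, x along the length, z up
- phone_case: bystander: flat black phone case, 160 x 80 x 18 mm, loose; origin at the centre of the underside, x along the length, z up
There are look-alikes about, which are no part of the job. What is shaped like the part that bears marker_center but purple is not meant. Of the things that look like the stand, take the one that is farthest to the robot's right at the start.

How it is judged:
On the way:
1. the marker is drawn fully out of the slot (x of marker_center in the frame of slot above 0.132 m), for 0.1 s.
At the end, for the whole second after the job is handed in: the marker rests in the slot with its red end within 10 mm of the slot's bottom (and within 7 mm of its middle line sideways, -8 to +10 mm square to the floor), green end up the slope, released and at rest (x of marker_red in the frame of slot between -0.006 and 0.01 m and y of marker_red in the frame of slot between -0.007 and 0.007 m and z of marker_red in the frame of slot between -0.008 and 0.01 m and x of marker_green in the frame of slot above 0.15 m and linear speed of marker below 0.02 m/s and angular speed of marker below 0.2 rad/s); the robot touches nothing.
It fails at once if the stack of two meal trays is moved more than 25 mm (distance of meal_stack from where it was at the start of the episode above 0.025 m).
It fails at once if the single meal tray is moved more than 25 mm (distance of meal_tray from where it was at the start of the episode above 0.025 m).
It fails at once if the glove box is moved more than 25 mm (distance of glove_box from where it was at the start of the episode above 0.025 m).
It fails at once if the black phone case is moved more than 25 mm (distance of phone_case from where it was at the start of the episode above 0.025 m).
It also fails if it takes over 48 s, if anything falls off the work surface, if the arm or the gripper's body presses on something with over 40 N, if the wrist force passes 120 N, or if a joint passes its speed limit or range.

### The arm

A 6-joint arm with a two-finger parallel gripper is mounted at the origin on the work surface. World frame = base frame: x ahead of the robot, y to its left, z up, the work surface at z = 0. Lengths are in m, angles in rad, forces in N, time in s.
With the tool pointing down it reaches from about 0.25 to 0.725 m from the base axis. Payload 4 kg.
Tool frame: the origin (TCP) lies on the centre line of the jaws, within the pads' length; the fingertips stand ahead of it and the grasp point (between the pads) lies 11 mm behind it (bot.tip_extent is the z of the fingertips in the tool frame, in m); z points along the fingers, y is the direction in which the jaws open and shut (so a half turn about z gives the same grasp; the last joint's range is limited). The gripper opens to 85 mm and grips with 20 to 120 N. Pads are 22 mm wide; open, the fingers measure 114 mm over their backs; the gripper's body (76 mm by 85 mm) begins 54 mm behind the grasp point. The pads swing forward as they close: fully open they stand 13 mm farther back than shut.
Start: joints at [1.274, 0.241, 0.005, 1.335, 0, 1.571], TCP at [0.146, 0.478, 0.239] pointing down, gripper open.
Joint ranges: [-2.72, 2.72], [-1.05, 1.87], [-1.09, 1.28], [-1.99, 2.15], [-1.42, 1.44], [-3.14, 3.14]. Speed limits (rad/s): [2.79, 2.79, 3.14, 3.14, 3.14, 3.14].

### API

Orientations are given as a unit quaternion [x, y, z, w].
In Python, from workcell import bot gives the robot as it stands.
- The arm moves only by the shell command python3 -m jog 'ROWS'. ROWS is JSON, a list that holds one entry, the list of rows, each a list of 7 numbers: the shift along the world's x, y, z in m, then the turn, a rotation vector about the world's x, y, z in degrees, then the closure in counts, from 0 (fully open) to 255 (shut). In form: [[[tx, ty, tz, ax, ay, az, fingers], ...]]. A call has 1 to 10 rows; each row is the pose to reach, as a shift and turn from the pose commanded when the call began; what a row does not reach only later rows make up. A row lasts 1/12 s, in which the tool goes at most 41.7 mm and 7.16 degrees, less where a joint would pass 70% of its speed; a pose out of reach is approached as far as the arm can. A call with a gripper value outside its range is refused whole. The fingers move at their own pace and stop on an object; the grip force is fixed at half the most. Time passes only in rows, so rows that repeat a pose let the fingers close. It gives the time, the measured TCP pose, the force and the opening at its end, in the units of the state.
- bot.get_obs(): the state, without advancing time (a new reading comes with each control period).
- bot.camera(name): name is "scene" or "top" or "wrist"; returns the picture (480x640x3 uint8, blue, green, red); there is no depth.
- bot.camera_model(name): a dict with "K" (3x3 intrinsics, pixels), "k1" (the pictures are not rectified: a ray, as slopes to the right and down, at radius r is drawn at 1 + k1 r^2 times it, then the intrinsics apply), "T" (4x4, takes a point from camera to world coordinates). Camera axes: x right, y down, z forward; pixel columns grow to the right and rows downward; lengths in m; the calibration is good to about 2 mm. A picture is of the moment at which its call begins: read the wrist's pose just before it. camera_model takes no time and is no camera call; for the wrist camera it gives the pose at the moment of the call.
- bot.job_done(): hands the job in, once; it reports no verdict.
The state is a dict: "clock": time; "joint_pos": joint angles; "joint_vel": joint speeds; "tau": joint torques, N m; "eef_pos": TCP position; "tool_rot": TCP orientation; "ft_force": force on the tool from outside, world axes, zero at the start; "ft_torque": the same for the moment, N m; "grip_width": finger opening in m.
Only numpy, scipy, OpenCV 4.12 (cv2) and the standard library are available. Lean on these libraries where they do the work, as an engineer would, in place of code of your own. Each camera call takes 0.05 s, during which the arm holds its last target. There are 200 camera calls.

## Working session

There is one attempt and no reset: what is moved stays moved. The work goes in short steps, Python scripts to look and compute and a shell command to move; the robot and the scene stay as the last step left them, time stands still between calls to the robot, and variables do not carry over. Pictures are saved under pics/ and viewed, about 8 in all and at most 12, crops included, and the job is handed in when it is done.

```bash
mkdir -p pics; ls
python3 - <<'E'
from workcell import bot
import cv2, numpy as np
o=bot.get_obs();print(o, bot.tip_extent)
for n in("scene","top"):
    m=bot.camera_model(n);print(n,m)
    cv2.imwrite(f"pics/{n}0.png",bot.camera(n))
E
```

```text
pics
{'clock': 0.0, 'joint_pos': array([ 1.27400568e+00,  2.41409157e-01,  3.69048371e-03,  1.33520997e+00,
       -4.19908930e-07,  1.57078559e+00]), 'joint_vel': array([ 0.00034894,  0.00046337, -0.00190955,  0.00060629, -0.00111701,
       -0.00103383]), 'tau': array([-2.37254517e-04, -3.72318685e+01,  2.52407134e+01,  1.70592719e-02,
       -7.37150594e-05,  4.35635314e-06]), 'eef_pos': array([0.14604049, 0.47753187, 0.23840199]), 'tool_rot': array([ 1.47845894e-01,  9.89009836e-01, -1.05447055e-03, -1.57430819e-04]), 'ft_force': array([-0.11364536,  0.3323033 , -0.02198913]), 'ft_torque': array([0.00411476, 0.00299983, 0.02391434]), 'grip_width': 0.0853590070278023} 0.008
scene {'K': array([[476.50467834,   0.        , 330.06796185],
       [  0.        , 476.50467834, 245.67595042],
       [  0.        ,   0.        ,   1.        ]]), 'k1': -0.030703255429437335, 'T': array([[-0.67269463,  0.5501725 , -0.49476475,  1.10686729],
       [ 0.73989621,  0.50555733, -0.44380783,  0.45087523],
       [ 0.00596108, -0.66462171, -0.74715624,  0.89319451],
       [ 0.        ,  0.        ,  0.        ,  1.        ]])}
top {'K': array([[493.46781454,   0.        , 316.16493571],
       [  0.        , 493.46781454, 243.8922505 ],
       [  0.        ,   0.        ,   1.        ]]), 'k1': -0.04082520970309216, 'T': array([[ 2.49013163e-02, -9.93399120e-01,  1.11973711e-01,
         4.13557272e-01],
       [-9.99689560e-01, -2.46503054e-02,  3.62579952e-03,
        -6.61354182e-03],
       [-8.41679890e-04, -1.12029237e-01, -9.93704555e-01,
         1.40048113e+00],
       [ 0.00000000e+00,  0.00000000e+00,  0.00000000e+00,
         1.00000000e+00]])}
```

View pics/scene0.png

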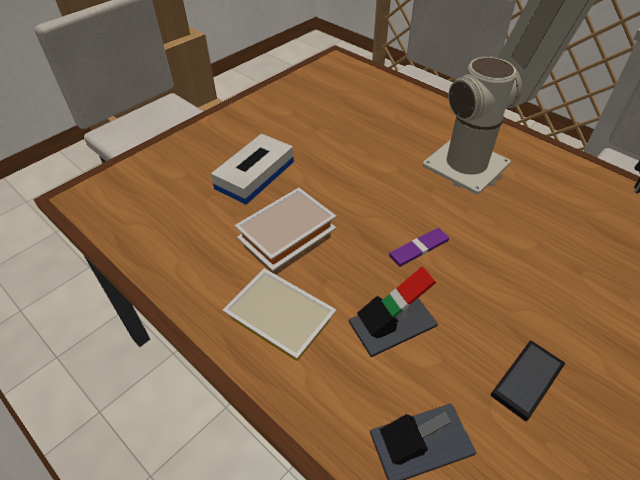

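View pics/top0.png

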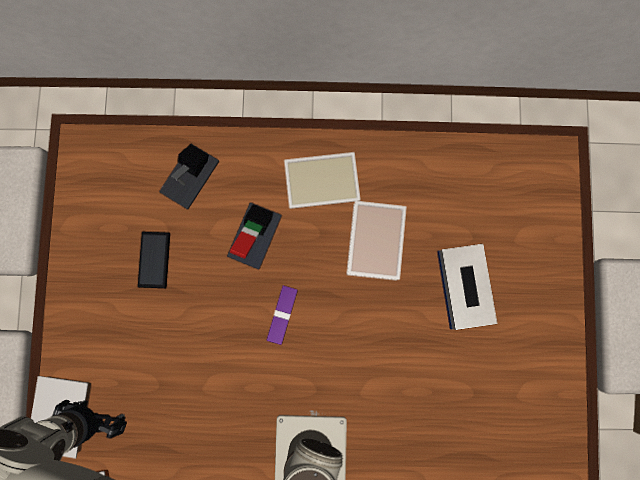

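The scene view shows the target stand with its marker at about (395,305) and the purple decoy at (420,245). In the top view the same stand is at about (255,235). It is the rightmost of the two stands, so it is the right one. The empty decoy stand is at (190,175), the single tray at (322,180) and the stack at (377,240). Next I measure the marker's colour regions.

```bash
cat > h.py <<'E'
from workcell import bot
import cv2, numpy as np
def ray(n,px,m=None):
    m=m or bot.camera_model(n); K=m["K"]; p=np.atleast_2d(np.array(px,float))
    D=np.array([m["k1"],0,0,0])
    u=cv2.undistortPoints(p.reshape(-1,1,2),K,D).reshape(-1,2)
    d=np.c_[u,np.ones(len(u))]@m["T"][:3,:3].T
    return m["T"][:3,3],d/np.linalg.norm(d,axis=1)[:,None]
def proj(n,P,m=None):
    m=m or bot.camera_model(n); T=np.linalg.inv(m["T"])
    return cv2.projectPoints(np.atleast_2d(P).astype(float),cv2.Rodrigues(T[:3,:3])[0],T[:3,3],m["K"],np.array([m["k1"],0,0,0]))[0].reshape(-1,2)
def tri(r1,r2):
    (a,d),(b,e)=r1,r2; out=[]
    for u,v in zip(d,e):
        s=np.linalg.lstsq(np.c_[u,-v],b-a,rcond=None)[0]
        p,q=a+s[0]*u,b+s[1]*v; out.append(np.r_[(p+q)/2,np.linalg.norm(p-q)])
    return np.array(out)
def plane(r,z):
    o,d=r; return o+d*((z-o[2])/d[:,2])[:,None]
def big(mask):
    c=max(cv2.findContours(mask.astype(np.uint8),0,1)[0],key=cv2.contourArea); return c
E
python3 - <<'E'
from h import *
rois={"scene":(340,255,110,110),"top":(220,195,70,80)}
t=[];C={}
for n,(x,y,w,h) in rois.items():
    im=cv2.imread(f"pics/{n}0.png"); hs=cv2.cvtColor(im,40)[...,:].astype(int); 
    roi=np.zeros(im.shape[:2],bool); roi[y:y+h,x:x+w]=1
    H,S,V=hs[...,0],hs[...,1],hs[...,2]
    M={"red":roi&((H<4)|(H>174))&(S>190),"green":roi&(H>50)&(H<80)&(S>100),"white":roi&(S<60)&(V>140)}
    for k,m in M.items():
        c=big(m);mm=cv2.moments(c);cen=(mm["m10"]/mm["m00"],mm["m01"]/mm["m00"])
        C[n,k]=cen;print(n,k,m.sum(),np.round(cen,1),np.round(cv2.boxPoints(cv2.minAreaRect(c)),1).tolist())
    s=cv2.resize(im[y:y+h,x:x+w],(400,int(400*h/w)),interpolation=cv2.INTER_NEAREST);t.append(s)
hh=max(a.shape[0] for a in t)
cv2.imwrite("pics/crop0.png",np.hstack([cv2.copyMakeBorder(a,0,hh-a.shape[0],0,0,0) for a in t]))
for k in("red","green","white"):
    print(k,tri(ray("scene",C["scene",k]),ray("top",C["top",k])))
E
```

```text
scene red 719 [415.6 285.1] [[395.3999938964844, 288.29998779296875], [422.20001220703125, 266.0], [435.5, 282.0], [408.70001220703125, 304.20001220703125]]
scene green 241 [391.1 305.8] [[380.1000061035156, 300.3999938964844], [389.20001220703125, 293.79998779296875], [401.8999938964844, 311.20001220703125], [392.79998779296875, 317.8999938964844]]
scene white 154 [397.9 298. ] [[389.1000061035156, 292.6000061035156], [395.5, 287.8999938964844], [406.79998779296875, 303.5], [400.3999938964844, 308.20001220703125]]
top red 388 [242.4 244.6] [[229.1999969482422, 251.60000610351562], [240.0, 230.0], [255.1999969482422, 237.60000610351562], [244.39999389648438, 259.20001220703125]]
top green 145 [253.4 225.8] [[243.60000610351562, 225.8000030517578], [247.10000610351562, 218.39999389648438], [263.0, 225.89999389648438], [259.5, 233.3000030517578]]
top white 89 [249.9 231.3] [[241.6999969482422, 230.6999969482422], [243.39999389648438, 226.39999389648438], [257.79998779296875, 232.10000610351562], [256.0, 236.39999389648438]]
red [[0.55226513 0.19056796 0.11484292 0.00245894]]
green [[0.6067091  0.17050485 0.08000124 0.00266776]]
white [[0.5902576  0.1757341  0.09507572 0.00067683]]
```

View pics/crop0.png

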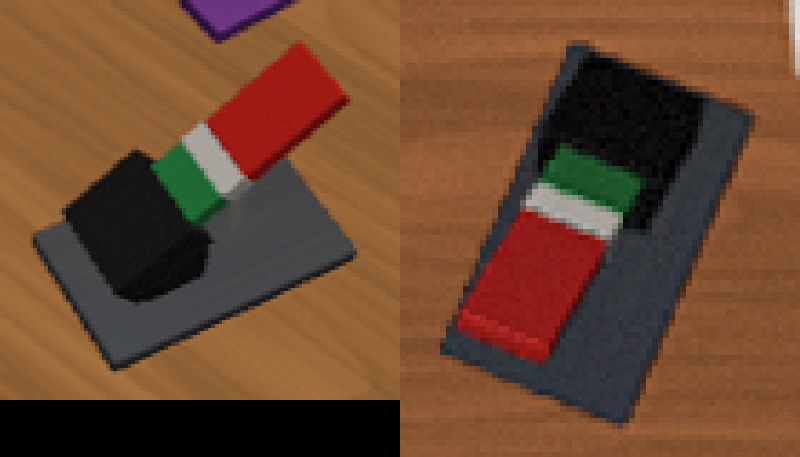

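The crops are clear. The white band's top centre triangulates to (0.590, 0.176, 0.095). It should be at z≈0.0967, so that agrees. Next I get the yaw from the base edges, which are plain in the top crop, and work out the approach pose.

```bash
cat >> h.py <<'E'
from scipy.spatial.transform import Rotation as R
def frame(yaw):  # slot axes as columns; yaw = heading of stand x
    c,s=np.cos(yaw),np.sin(yaw);a=np.radians(35)
    x=np.array([-np.cos(a)*c,-np.cos(a)*s,np.sin(a)]); z=np.array([np.sin(a)*c,np.sin(a)*s,np.cos(a)])
    return np.c_[x,np.cross(z,x),z]
def tool(yaw,flip=False):
    F=frame(yaw); y=-F[:,1] if not flip else F[:,1]
    z=-F[:,2]; return R.from_matrix(np.c_[np.cross(y,z),y,z])
E
python3 - <<'E'
from h import *
px=[(281.6,216),(259.4,269.4),(250.6,202.9),(227.5,256.25)]
P=plane(ray("top",px),0.012);print(P.round(4))
for a,b in((0,1),(2,3)):
    d=P[a]-P[b];print("len",np.linalg.norm(d),"yaw",np.degrees(np.arctan2(d[1],d[0])))
d=P[1]-P[3];print("width",np.linalg.norm(d))
cen=P.mean(0);print("plate centre",cen)
for yd in(-20,-21.5,-23):
    yaw=np.radians(yd);F=frame(yaw)
    print(yd,"stand origin from plate",cen[:2]-.005*np.array([np.cos(yaw),np.sin(yaw)]),"centre from band",np.array([.5903,.1757,.0967])-.007*F[:,2], "sx",F[:,0],"sz",F[:,2])
    T=tool(yaw);o=bot.get_obs();R0=R.from_quat(o["tool_rot"])
    C=np.array([.5903,.1757,.0967])-.007*F[:,2]
    print(" y",T.as_matrix()[:,1],"rotvec",(T*R0.inv()).as_rotvec(degrees=True),"shift to pre",C+.09*F[:,2]-o["eef_pos"])
E
```

```text
[[0.6476 0.099  0.012 ]
 [0.4938 0.1565 0.012 ]
 [0.6834 0.189  0.012 ]
 [0.5286 0.2482 0.012 ]]
len 0.16423237873701915 yaw -20.52009609495105
len 0.16569438185064705 yaw -20.961514146154396
width 0.09811546074482835
plate centre [0.58833246 0.17316376 0.012     ]
-20 stand origin from plate [0.583634   0.17487386] centre from band [0.5865271  0.17707322 0.09096594] sx [-0.76975113  0.2801665   0.57357644] sz [ 0.53898554 -0.19617469  0.81915204]
 y [3.42020143e-01 9.39692621e-01 4.16333634e-17] rotvec [11.2101134  33.1617984  -2.93495818] shift to pre [ 0.48896798 -0.31818772 -0.0737988 ]
-21.5 stand origin from plate [0.58368037 0.17499626] centre from band [0.58656434 0.17717152 0.09096594] sx [-0.76215345  0.30022023  0.57357644] sz [ 0.53366559 -0.21021647  0.81915204]
 y [0.36650123 0.93041757 0.        ] rotvec [11.64486124 33.01685358 -4.38799715] shift to pre [ 0.48852643 -0.31935319 -0.0737988 ]
-23 stand origin from plate [0.58372994 0.17511741] centre from band [0.58660414 0.1772688  0.09096594] sx [-0.75403343  0.3200682   0.57357644] sz [ 0.52797989 -0.22411417  0.81915204]
 y [3.90731128e-01 9.20504853e-01 2.77555756e-17] rotvec [12.07840795 32.86803979 -5.84101715] shift to pre [ 0.48805452 -0.32050669 -0.0737988 ]
```

```bash
python3 -m jog '[[[0.04,-0.026,0,2,6,-1,0],[0.08,-0.052,0,4,12,-2,0],[0.12,-0.078,0,6,18,-3,0],[0.155,-0.1,0,8,24,-3,0],[0.19,-0.124,0,10,30,-3.5,0],[0.225,-0.146,0,11.4,33.1,-3.6,0],[0.26,-0.17,0,11.4,33.1,-3.6,0],[0.295,-0.192,0,11.4,33.1,-3.6,0],[0.33,-0.215,0,11.4,33.1,-3.6,0],[0.36,-0.235,0,11.4,33.1,-3.6,0]]]'; python3 -c "
from workcell import bot
o=bot.get_obs();print(o['joint_pos'],o['joint_vel'])"
```

```text
clock: 0.93
eef_pos: [0.4966, 0.2487, 0.2385]
tool_rot: [0.172, 0.938, 0.055, -0.296]
ft_force: [1.2, 0.9, 1.2]
grip_width: 0.0855
[0.2797792  0.76333734 0.67032247 1.98946353 0.35201428 0.54950703] [-0.56860714  0.8298276   1.52478984  0.8706343  -0.27427914 -0.53574859]
```

```bash
python3 -m jog '[[[0.025,-0.018,-0.02,0,0,0,0],[0.055,-0.036,-0.04,0,0,0,0],[0.08,-0.054,-0.06,0,0,0,0],[0.105,-0.07,-0.07,0,0,0,0],[0.129,-0.083,-0.074,0,0,0,0],[0.129,-0.083,-0.074,0,0,0,0],[0.129,-0.083,-0.074,0,0,0,0],[0.129,-0.083,-0.074,0,0,0,0]]]'
python3 - <<'E'
from h import *
o=bot.get_obs();print(o['joint_pos'],o['joint_vel'].round(3))
m=bot.camera_model("wrist");im=bot.camera("wrist");cv2.imwrite("pics/w1.png",im);np.save("w1.npy",m["T"])
print(m["K"][0],m["k1"],m["T"].round(4))
T=tool(np.radians(-20.7));print((T*R.from_quat(o["tool_rot"]).inv()).as_rotvec(degrees=True))
E
```

```text
clock: 1.6
eef_pos: [0.6138, 0.1672, 0.1598]
tool_rot: [0.173, 0.939, 0.057, -0.291]
ft_force: [-0.4, 0.4, 0.0]
grip_width: 0.0852
[0.13683029 1.09359946 1.13199816 2.14924644 0.28100528 0.42231844] [ 0.022 -0.038 -0.006  0.002 -0.001  0.001]
[381.99404756   0.         324.68890844] -0.047878758329963855 [[ 0.3569  0.8872 -0.2923  0.6296]
 [ 0.9341 -0.3368  0.1182  0.1594]
 [ 0.0064 -0.3153 -0.949   0.3104]
 [ 0.      0.      0.      1.    ]]
[-0.15706179  0.58724322  0.25286433]
```

View pics/w1.png

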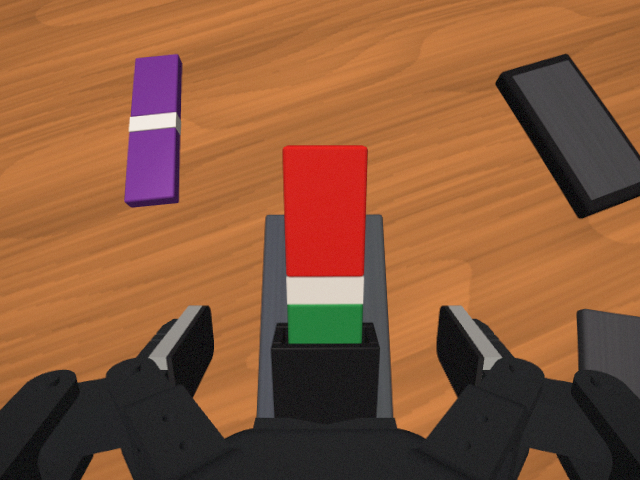

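The wrist view shows the marker square between the jaws. The red end edge is at rows ~147, columns 283–367. The red/white boundary is at row 277 (287–364) and the white/green boundary at row 304. Joint 4 is at its limit (2.149), so the arm stopped about 20 mm short. The grasp pose itself is lower and nearer, so it should be reachable.

Run:
```python
from h import *
im=cv2.imread("pics/w1.png");hs=cv2.cvtColor(im,40).astype(int);H,S,V=hs[...,0],hs[...,1],hs[...,2]
roi=np.zeros(H.shape,bool);roi[130:350,250:400]=1
for k,m in {"red":roi&((H<4)|(H>174))&(S>190),"white":roi&(S<60)&(V>140)}.items():
    print(k,np.round(cv2.boxPoints(cv2.minAreaRect(big(m))),1).tolist())
    for r in (150,160,200,250,270,280,290,300):
        c=np.flatnonzero(m[r])
        if len(c):print(k,r,c[0],c[-1]+1,(c[0]+c[-1]+1)/2)
m=bot.camera_model("wrist");print(np.abs(m["T"]-np.load("w1.npy")).max())
q=[(325.2,147),(325.5,277),(325.5,304.5)]
P=np.array([plane(ray("wrist",[p],m),z)[0] for p,z in zip(q,(.1425,.1012,.0920))]);print(P.round(4))
d=P[1]-P[0];print("yaw",np.degrees(np.arctan2(d[1],d[0])),"lens",np.linalg.norm(P[0]-P[1]),np.linalg.norm(P[1]-P[2]))
F=frame(np.radians(-20.7));C=(P[1]+P[2])/2-.007*F[:,2];print("centre",C)
g=C-.011*F[:,2];o=bot.get_obs();print("tcp grasp",g,"shift from measured",g-o["eef_pos"])
```

```text
red [[283.0, 145.0], [366.0, 145.0], [366.0, 275.0], [283.0, 275.0]]
red 150 283 367 325.0
red 160 283 367 325.0
red 200 285 366 325.5
red 250 286 364 325.0
red 270 287 364 325.5
white [[285.8999938964844, 277.0], [363.0, 276.0], [363.3999938964844, 303.0], [286.20001220703125, 304.0]]
white 280 286 364 325.0
white 290 287 364 325.5
white 300 287 363 325.0
0.001188503403078467
[[0.5294 0.1995 0.1425]
 [0.5838 0.1793 0.1012]
 [0.5969 0.1744 0.092 ]]
yaw -20.379137071444067 lens 0.0712207086125483 0.016780003245722895
centre [0.58658738 0.17827263 0.09086594]
tcp grasp [0.58068534 0.18050282 0.08185526] shift from measured [-0.03299611  0.01279669 -0.07897075]
```

```bash
python3 -m jog '[[[-0.015,0.006,-0.01,0,0,0,0],[-0.03,0.012,-0.02,0,0,0,0],[-0.033,0.013,-0.035,0,0,0,0],[-0.033,0.013,-0.035,0,0,0,0],[-0.033,0.013,-0.035,0,0,0,0]]]'
cat > st.py <<'E'
from h import *
import sys
o=bot.get_obs();print(o['joint_pos'].round(3),o['joint_vel'].round(3))
flip=len(sys.argv)>1
T=tool(np.radians(-20.5),flip);print("turn to go",(T*R.from_quat(o["tool_rot"]).inv()).as_rotvec(degrees=True).round(2))
F=frame(np.radians(-20.5));C=np.array([.5866,.1778,.0909]);p=o["eef_pos"]
tz=R.from_quat(o["tool_rot"]).as_matrix()[:,2]
print("grasp pt in slot (x,y,z mm)",(F.T@(p-.011*tz-C)*1e3+[80,0,0]).round(1),"shift to grasp",(C-.011*F[:,2]-p).round(4),"ft",o["ft_force"].round(1),"w",o["grip_width"].round(4))
E
python3 st.py
```

```text
clock: 2.07
eef_pos: [0.5801, 0.181, 0.1266]
tool_rot: [0.172, 0.94, 0.057, -0.291]
ft_force: [-0.5, -0.7, -0.1]
grip_width: 0.0854
[0.162 0.981 0.812 1.935 0.292 0.443] [-0.015  0.005  0.065  0.017  0.003  0.   ]
turn to go [-0.15  0.66  0.34]Traceback (most recent call last):
  File "st.py", line 8, in <module>
    print("grasp pt in slot (x,y,z mm)",(F.T@(p-.011*tz-C)*1e3+[80,0,0]).round(1),"shift to grasp",(C-.011*F[:,2]-p).round(4),"ft",o["ft_force"].round(1),"w",o["grip_width"].round(4))
                                                                                                                                                              ^^^^^^^^^^^^^^^^^^^^^
AttributeError: 'float' object has no attribute 'round'
```

```bash
sed -i 's/o\["grip_width"\].round(4)/o["grip_width"]/' st.py; python3 -m jog '[[[0,-0.001,-0.015,-0.1,0.6,0.3,0],[0,-0.001,-0.03,-0.1,0.6,0.3,0],[0.001,-0.001,-0.045,-0.1,0.6,0.3,0],[0.001,-0.001,-0.045,-0.1,0.6,0.3,0],[0.001,-0.001,-0.045,-0.1,0.6,0.3,0],[0.001,-0.001,-0.045,-0.1,0.6,0.3,0]]]'; python3 st.py
```

```text
clock: 2.57
eef_pos: [0.5827, 0.1789, 0.0806]
tool_rot: [0.171, 0.939, 0.055, -0.295]
ft_force: [0.6, 0.0, -0.5]
grip_width: 0.0856
[0.159 1.024 0.777 1.869 0.289 0.438] [-0.    -0.018  0.004 -0.002  0.001  0.004]
turn to go [-0.06  0.11  0.16]
grasp pt in slot (x,y,z mm) [77.4  0.4  0.3] shift to grasp [-0.002   0.0011  0.0013] ft [ 0.6  0.  -0.5] w 0.08561695500896581
```

```bash
python3 -m jog '[[[-0.002,0.001,0.001,0,0,0,0],[-0.002,0.001,0.001,0,0,0,120],[-0.002,0.001,0.001,0,0,0,255],[-0.002,0.001,0.001,0,0,0,255],[-0.002,0.001,0.001,0,0,0,255],[-0.002,0.001,0.001,0,0,0,255],[-0.002,0.001,0.001,0,0,0,255],[-0.002,0.001,0.001,0,0,0,255],[-0.002,0.001,0.001,0,0,0,255],[-0.002,0.001,0.001,0,0,0,255]]]'; python3 st.py
```

```text
clock: 3.4
eef_pos: [0.5805, 0.18, 0.0818]
tool_rot: [0.171, 0.939, 0.055, -0.295]
ft_force: [1.2, -0.0, 6.0]
grip_width: 0.043
[0.161 1.017 0.766 1.863 0.291 0.439] [-0.    -0.     0.     0.001 -0.001 -0.001]
turn to go [-0.07  0.13  0.17]
grasp pt in slot (x,y,z mm) [80.1  0.1 -0.2] shift to grasp [0.0002 0.0001 0.0001] ft [ 1.2 -0.   6. ] w 0.04302794001482828
```

```bash
python3 -m jog '[[[-0.0077,0.0029,0.0057,0,0,0,255],[-0.0192,0.0072,0.0143,0,0,0,255],[-0.0307,0.0115,0.0229,0,0,0,255],[-0.046,0.0172,0.0344,0,0,0,255],[-0.0614,0.023,0.0459,0,0,0,255],[-0.0767,0.0287,0.0574,0,0,0,255],[-0.069,0.026,0.07,0,0,0,255],[-0.069,0.026,0.07,0,0,0,255],[-0.069,0.026,0.07,0,0,0,255],[-0.069,0.026,0.07,0,0,0,255]]]'; python3 st.py
```

```text
clock: 4.23
eef_pos: [0.5113, 0.2057, 0.1498]
tool_rot: [0.171, 0.938, 0.054, -0.296]
ft_force: [-0.2, -0.7, -0.9]
grip_width: 0.0427
[0.214 0.813 0.534 1.822 0.317 0.488] [-0.002  0.01  -0.003  0.003  0.002 -0.   ]
turn to go [-0.02  0.04  0.16]
grasp pt in slot (x,y,z mm) [179.6   0.3  13.2] shift to grasp [ 0.0694 -0.0257 -0.0679] ft [-0.2 -0.7 -0.9] w 0.04271259400145841
```

```bash
python3 -m jog '[[[0,0,0,3.58,-1.34,5.46,255],[0,0,0,7.16,-2.68,10.92,255],[0,0,0,10.75,-4.02,16.38,255],[0,0,0,14.33,-5.36,21.84,255],[0,0,0,17.91,-6.7,27.3,255],[0,0,0,21.49,-8.04,32.77,255],[0,0,0,25.07,-9.38,38.23,255],[0,0,0,28.66,-10.71,43.69,255],[0,0,0,32.24,-12.05,49.15,255],[0,0,0,32.24,-12.05,49.15,255]]]'; python3 st.py f
```

```text
clock: 5.07
eef_pos: [0.5111, 0.2056, 0.1494]
tool_rot: [-0.322, 0.897, 0.196, -0.23]
ft_force: [-0.2, -0.9, -0.9]
grip_width: 0.0429
[ 0.214  0.816  0.537  1.826  0.318 -0.562] [-0.001 -0.004  0.001  0.003  0.     0.156]
turn to go [ 64.56 -24.33  98.23]
grasp pt in slot (x,y,z mm) [179.5   0.4  12.8] shift to grasp [ 0.0696 -0.0256 -0.0675] ft [-0.2 -0.9 -0.9] w 0.04288298560646091
```

As planned, only joint 6 turned. Two more 60° turns about the same axis.

```bash
J='python3 -m jog'; python3 -m jog '[[[0,0,0,3.58,-1.34,5.46,255],[0,0,0,7.16,-2.68,10.92,255],[0,0,0,10.75,-4.02,16.38,255],[0,0,0,14.33,-5.36,21.84,255],[0,0,0,17.91,-6.7,27.3,255],[0,0,0,21.49,-8.04,32.77,255],[0,0,0,25.07,-9.38,38.23,255],[0,0,0,28.66,-10.71,43.69,255],[0,0,0,32.24,-12.05,49.15,255],[0,0,0,32.24,-12.05,49.15,255]]]'; python3 -m jog '[[[0,0,0,3.58,-1.34,5.46,255],[0,0,0,7.16,-2.68,10.92,255],[0,0,0,10.75,-4.02,16.38,255],[0,0,0,14.33,-5.36,21.84,255],[0,0,0,17.91,-6.7,27.3,255],[0,0,0,21.49,-8.04,32.77,255],[0,0,0,25.07,-9.38,38.23,255],[0,0,0,28.66,-10.71,43.69,255],[0,0,0,32.24,-12.05,49.15,255],[0,0,0,32.24,-12.05,49.15,255]]]';  python3 st.py f
python3 - <<'E'
from h import *
m=bot.camera_model("wrist");im=bot.camera("wrist");cv2.imwrite("pics/w2.png",im);np.save("w2.npy",m["T"])
E
```

```text
clock: 5.9
eef_pos: [0.5111, 0.2057, 0.15]
tool_rot: [0.727, -0.617, -0.284, 0.103]
ft_force: [0.2, 0.5, -1.3]
grip_width: 0.0431
clock: 6.73
eef_pos: [0.5111, 0.2058, 0.1503]
tool_rot: [0.938, -0.171, -0.297, -0.052]
ft_force: [0.4, -0.6, -0.9]
grip_width: 0.0429
[ 0.216  0.816  0.54   1.829  0.315 -2.651] [0.    0.    0.001 0.002 0.002 0.136]
turn to go [ 0.24 -0.19  0.12]
grasp pt in slot (x,y,z mm) [180.    0.2  13.5] shift to grasp [ 0.0696 -0.0258 -0.0684] ft [ 0.4 -0.6 -0.9] w 0.04294172801964668
```

View pics/w2.png

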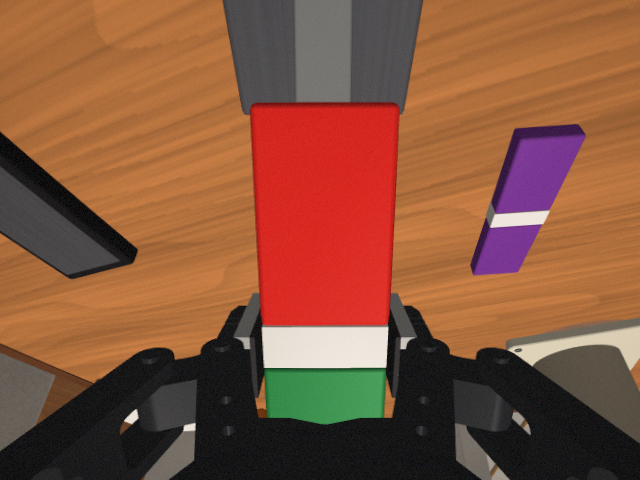

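The wrist view shows the marker turned, with the red end pointing at the stand. The end edge is at row 103 (cols 252–398), the red/white boundary at row 326 and white/green at row 368. The tongue is at cols 295–351, in line with it. I check where the marker sits in the grip.

Run:
```python
from h import *
m=bot.camera_model("wrist");o=bot.get_obs()
F=frame(np.radians(-20.5));C=np.array([.5866,.1778,.0909]);B=C-.08*F[:,0]
px=[(252,104),(398,104),(262,326),(389.5,326),(264,368),(387.5,368)]
a,d=ray("wrist",px,m);a=F.T@(a-B);d=d@F
for zz in(.0185,.0205,.0225):
    P=a+d*((zz-a[2])/d[:,2])[:,None]
    print(zz,(P[:,:2]*1e3).round(1).tolist())
# width at each line -> depth, hence pitch of the marker in the slot frame
for i in(0,2,4):
    w=lambda z:np.linalg.norm((a+d[i]*((z-a[2])/d[i,2]))-(a+d[i+1]*((z-a[2])/d[i+1,2])))
    print(i,"z where width is 44:",[z for z in np.arange(.0,.05,.0005) if w(z)<=.044][0])
```

```text
0.0185 [[101.2, -19.8], [101.5, 23.0], [173.4, -20.6], [173.8, 23.3], [190.2, -20.8], [190.6, 23.4]]
0.0205 [[101.4, -19.4], [101.7, 22.6], [172.3, -20.2], [172.7, 23.0], [188.8, -20.5], [189.2, 23.0]]
0.0225 [[101.5, -19.1], [101.8, 22.3], [171.2, -19.9], [171.6, 22.6], [187.4, -20.1], [187.8, 22.6]]
0 z where width is 44: 0.0155
2 z where width is 44: 0.0185
4 z where width is 44: 0.0195
```

The marker is held straight, with the front end at most about 3 mm low over its length. Its centre is near x≈181, y≈1 mm. I lower to about 3 mm above the axis and go to just short of the mouth.

```bash
python3 -m jog '[[[0.01,-0.0037,-0.008,0.2,-0.2,0.1,255],[0.02,-0.0075,-0.0155,0.2,-0.2,0.1,255],[0.03,-0.0112,-0.023,0.2,-0.2,0.1,255],[0.0245,-0.0092,-0.0315,0.2,-0.2,0.1,255],[0.0245,-0.0092,-0.0315,0.2,-0.2,0.1,255],[0.0245,-0.0092,-0.0315,0.2,-0.2,0.1,255]]]'; python3 st.py f
python3 - <<'E'
from h import *
cv2.imwrite("pics/w3.png",bot.camera("wrist"))
E
```

```text
clock: 7.28
eef_pos: [0.5351, 0.1966, 0.1189]
tool_rot: [0.938, -0.17, -0.296, -0.053]
ft_force: [0.6, 0.2, -1.3]
grip_width: 0.0429
[ 0.195  0.887  0.596  1.819  0.306 -2.672] [ 0.003 -0.019  0.018  0.01   0.001 -0.018]
turn to go [ 0.07 -0.07  0.05]
grasp pt in slot (x,y,z mm) [141.    0.5   2.5] shift to grasp [ 0.0456 -0.0166 -0.037 ] ft [ 0.6  0.2 -1.3] w 0.04287524105081382
```

View pics/w3.png

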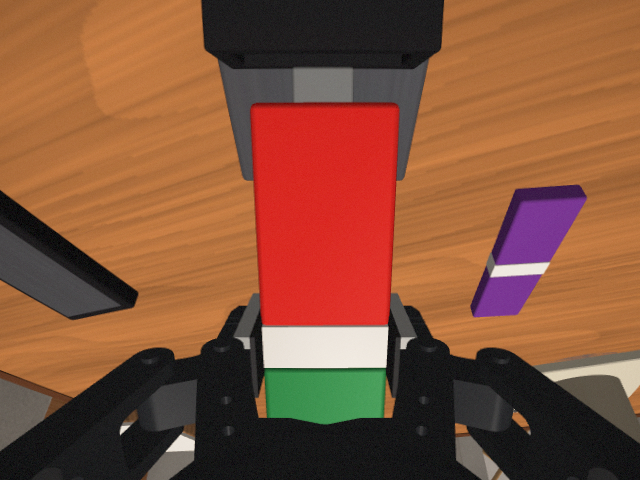

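The marker's tip (cols 252–398, mid 325) lines up with the slot (block 203–443 and tongue 294–353, both mid ~323) to within about 0.5 mm. I insert in stages and watch the force.

```bash
python3 -m jog '[[[0.004,-0.0015,-0.003,0,0,0,255],[0.008,-0.003,-0.006,0,0,0,255],[0.012,-0.0045,-0.009,0,0,0,255],[0.016,-0.006,-0.012,0,0,0,255],[0.0192,-0.0072,-0.0144,0,0,0,255],[0.0192,-0.0072,-0.0144,0,0,0,255]]]'; python3 st.py f
```

```text
clock: 7.83
eef_pos: [0.5554, 0.189, 0.1041]
tool_rot: [0.939, -0.169, -0.296, -0.054]
ft_force: [-0.1, -0.3, -1.0]
grip_width: 0.043
[ 0.18   0.942  0.669  1.839  0.298 -2.689] [ 0.007 -0.014 -0.014  0.004  0.006  0.002]
turn to go [-0.04  0.05 -0.08]
grasp pt in slot (x,y,z mm) [114.7   0.5   2.8] shift to grasp [ 0.0253 -0.0089 -0.0222] ft [-0.1 -0.3 -1. ] w 0.04297634997743293
```

Front is about 15 mm inside, with no contact force. Continuing.

```bash
python3 -m jog '[[[0.004,-0.0015,-0.003,0,0,0,255],[0.008,-0.003,-0.006,0,0,0,255],[0.012,-0.0045,-0.009,0,0,0,255],[0.016,-0.006,-0.012,0,0,0,255],[0.0192,-0.0072,-0.0144,0,0,0,255],[0.0215,-0.008,-0.016,0,0,0,255],[0.0215,-0.008,-0.016,0,0,0,255]]]'; python3 st.py f
```

```text
clock: 8.42
eef_pos: [0.5767, 0.1812, 0.0883]
tool_rot: [0.939, -0.169, -0.296, -0.054]
ft_force: [0.1, 0.4, -0.8]
grip_width: 0.0434
[ 0.164  1.005  0.758  1.869  0.29  -2.703] [ 0.005 -0.013 -0.016  0.001  0.003  0.004]
turn to go [-0.05  0.06 -0.1 ]
grasp pt in slot (x,y,z mm) [87.1  0.3  2.9] shift to grasp [ 0.004  -0.0012 -0.0064] ft [ 0.1  0.4 -0.8] w 0.04338430788644215
```

```bash
python3 -m jog '[[[0.001,0,-0.0035,0,0,0,255],[0.002,-0.0006,-0.0044,0,0,0,255],[0.0033,-0.0012,-0.0054,0,0,0,255],[0.004,-0.0015,-0.006,0,0,0,255],[0.004,-0.0015,-0.006,0,0,0,255]]]'; python3 st.py f;  python3 -m jog '[[[0.0008,-0.0003,-0.0006,0,0,0,255],[0.0015,-0.0006,-0.0012,0,0,0,255],[0.0015,-0.0006,-0.0012,0,0,0,255]]]'; python3 st.py f
```

```text
clock: 8.83
eef_pos: [0.5804, 0.1799, 0.083]
tool_rot: [0.939, -0.169, -0.295, -0.054]
ft_force: [0.9, -0.7, -0.6]
grip_width: 0.0428
[ 0.162  1.018  0.771  1.869  0.288 -2.706] [-0.001 -0.004 -0.004  0.002  0.002  0.001]
turn to go [-0.06  0.09 -0.12]
grasp pt in slot (x,y,z mm) [80.8  0.2  0.8] shift to grasp [ 0.0003  0.0001 -0.0011] ft [ 0.9 -0.7 -0.6] w 0.04282834639206638
clock: 9.08
eef_pos: [0.5819, 0.1794, 0.0819]
tool_rot: [0.939, -0.169, -0.295, -0.054]
ft_force: [-0.4, -0.4, -0.8]
grip_width: 0.0428
[ 0.161  1.023  0.778  1.872  0.288 -2.707] [-0.    -0.002 -0.002 -0.004 -0.001 -0.001]
turn to go [-0.07  0.09 -0.12]
grasp pt in slot (x,y,z mm) [78.9  0.2  0.8] shift to grasp [-0.0012  0.0006 -0.    ] ft [-0.4 -0.4 -0.8] w 0.04281355570892192
```

```bash
python3 -m jog '[[[0.0008,-0.0003,-0.0006,0,0,0,255],[0.0015,-0.0006,-0.0012,0,0,0,255],[0.0015,-0.0006,-0.0012,0,0,0,255]]]'; python3 st.py f;  python3 -m jog '[[[0.0008,-0.0003,-0.0006,0,0,0,255],[0.0015,-0.0006,-0.0012,0,0,0,255],[0.0015,-0.0006,-0.0012,0,0,0,255]]]'; python3 st.py f
```

```text
clock: 9.33
eef_pos: [0.582, 0.1795, 0.0819]
tool_rot: [0.938, -0.169, -0.297, -0.054]
ft_force: [-5.6, 1.1, 3.8]
grip_width: 0.043
[ 0.16   1.027  0.784  1.878  0.289 -2.707] [ 0.    -0.003 -0.002 -0.003 -0.003 -0.   ]
turn to go [-0.11 -0.12 -0.1 ]
grasp pt in slot (x,y,z mm) [78.9  0.   0.8] shift to grasp [-0.0013  0.0005 -0.    ] ft [-5.6  1.1  3.8] w 0.04303138520585338
clock: 9.58
eef_pos: [0.5821, 0.1795, 0.082]
tool_rot: [0.938, -0.169, -0.299, -0.054]
ft_force: [-9.2, 3.4, 7.4]
grip_width: 0.0431
[ 0.16   1.03   0.791  1.883  0.29  -2.708] [ 0.003 -0.002 -0.002 -0.005 -0.005  0.001]
turn to go [-0.15 -0.31 -0.07]
grasp pt in slot (x,y,z mm) [78.8 -0.1  0.9] shift to grasp [-0.0014  0.0005 -0.0001] ft [-9.2  3.4  7.4] w 0.04305440276407516
```

The red end is bottomed. The force is 12 N along +slot x, at the depth I expected. I back off the command, then release and retreat along the slot normal.

```bash
python3 -m jog '[[[-0.0018,0.0007,0.0014,0,0,0,255],[-0.0018,0.0007,0.0014,0,0,0,255],[-0.0018,0.0007,0.0014,0,0,0,100],[-0.0018,0.0007,0.0014,0,0,0,0],[-0.0018,0.0007,0.0014,0,0,0,0],[-0.0018,0.0007,0.0014,0,0,0,0],[-0.0018,0.0007,0.0014,0,0,0,0],[-0.0018,0.0007,0.0014,0,0,0,0]]]'; python3 st.py f
python3 - <<'E'
from h import *
cv2.imwrite("pics/w4.png",bot.camera("wrist"))
E
```

```text
clock: 10.25
eef_pos: [0.5833, 0.1787, 0.0807]
tool_rot: [0.939, -0.169, -0.295, -0.054]
ft_force: [-0.4, 0.1, 0.2]
grip_width: 0.0855
[ 0.16   1.027  0.784  1.873  0.287 -2.707] [ 0.003 -0.001  0.001  0.003  0.001 -0.001]
turn to go [-0.06  0.11 -0.11]
grasp pt in slot (x,y,z mm) [77.   0.3  0.7] shift to grasp [-0.0026  0.0013  0.0012] ft [-0.4  0.1  0.2] w 0.08549405380129435
```

View pics/w4.png

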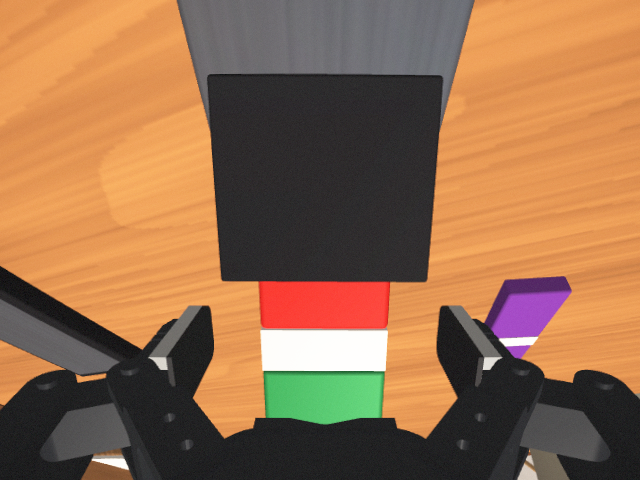

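The wrist view shows the marker free between the open jaws, with the red end in the slot and the white band at rows 330–371. It is centred at col ~324. Retreating.

```bash
python3 -m jog '[[[0,0,0.015,0,0,0,0],[0,0,0.035,0,0,0,0],[0,0,0.05,0,0,0,0],[-0.02,0.01,0.075,0,0,0,0],[-0.05,0.03,0.1,0,0,0,0],[-0.08,0.05,0.13,0,0,0,0],[-0.11,0.08,0.16,0,0,0,0],[-0.14,0.11,0.16,0,0,0,0],[-0.17,0.14,0.16,0,0,0,0],[-0.2,0.17,0.16,0,0,0,0]]]'; python3 -m jog '[[[-0.03,0.03,0,0,0,0,0],[-0.06,0.06,0,0,0,0,0],[-0.06,0.06,0,0,0,0,0],[-0.06,0.06,0,0,0,0,0]]]'
python3 - <<'E'
from h import *
t=[]
rois={"scene":(340,255,110,110),"top":(220,195,70,80)};C={}
for n,(x,y,w,h) in rois.items():
    im=bot.camera(n);cv2.imwrite(f"pics/{n}9.png",im)
    t.append(cv2.resize(im[y:y+h,x:x+w],(400,450),interpolation=cv2.INTER_NEAREST))
    hs=cv2.cvtColor(im,40).astype(int);H,S,V=hs[...,0],hs[...,1],hs[...,2]
    roi=np.zeros(H.shape,bool); roi[y:y+h,x:x+w]=1
    for k,m in {"red":roi&((H<4)|(H>174))&(S>190),"green":roi&(H>50)&(H<80)&(S>100),"white":roi&(S<60)&(V>140)}.items():
        mm=cv2.moments(big(m));C[n,k]=(mm["m10"]/mm["m00"],mm["m01"]/mm["m00"])
    d=np.abs(cv2.imread(f"pics/{n}0.png").astype(int)-im).sum(2)>120;print(n,"changed px",d.sum())
F=frame(np.radians(-20.5));B=np.array([.5866,.1778,.0909])-.08*F[:,0]
for k in("red","white","green"):
    p=tri(ray("scene",C["scene",k]),ray("top",C["top",k]))[0];print(k,p.round(4),"slot mm",(F.T@(p[:3]-B)*1e3).round(1))
cv2.imwrite("pics/fin.png",np.vstack([np.hstack(t),]))
print(bot.get_obs()["ft_force"],bot.get_obs()["eef_pos"])
E
```

```text
clock: 11.13
eef_pos: [0.3944, 0.3377, 0.2421]
tool_rot: [0.939, -0.169, -0.294, -0.055]
ft_force: [0.5, 0.4, -0.2]
grip_width: 0.0851
clock: 11.47
eef_pos: [0.3331, 0.3979, 0.2413]
tool_rot: [0.939, -0.166, -0.295, -0.053]
ft_force: [0.2, -0.4, 0.3]
grip_width: 0.0855
scene changed px 11456
top changed px 27107
red [0.6068 0.1704 0.0811 0.0028] slot mm [56.8 -0.2  4.3]
white [0.5902 0.1761 0.095  0.0015] slot mm [79.1  0.3  5.6]
green [0.5522 0.1905 0.1147 0.0025] slot mm [ 1.237e+02  1.000e-01 -1.600e+00]
[0.57137657 0.50303426 0.18702927] [0.33549372 0.39650091 0.24082866]
```

View pics/fin.png

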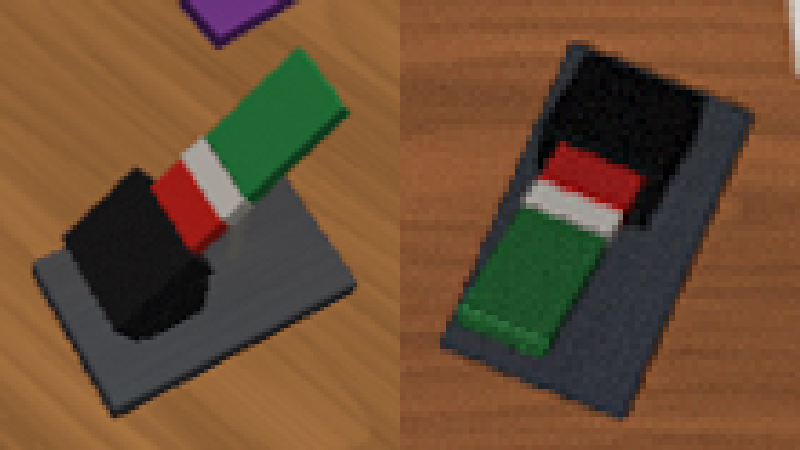

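View pics/top9.png

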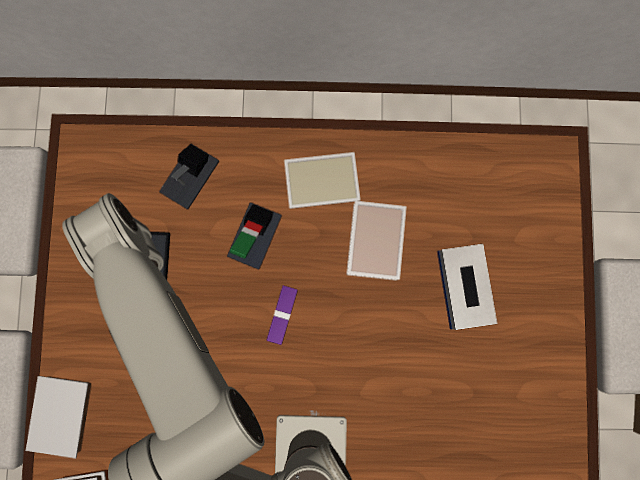

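The final views show the marker home with the green end up. The white band is at the same place as at the start: (0.590, 0.176, 0.095). The trays and the glove box haven't moved, and the arm is clear of everything. Handing in.

```bash
python3 -c "
from workcell import bot
print(bot.job_done(), bot.get_obs()['clock'])"
```

```text
the job is handed in; nothing more can be done
the job is handed in; nothing more can be done
```

The marker is back in its stand with the red end home in the slot and the green end up, and I handed the job in at about 11.6 s of the 48 s. I gripped it by its sides at the middle and drew it 100 mm up the slope. I then turned it 180° about the slot normal and slid it in until it bottomed, at about 12 N and the depth I expected.

**Last checks:**
- **Position:** the white band's top centre triangulates to (0.590, 0.176, 0.095) m, within 0.5 mm of where it was at the start. That puts the middle about 79 mm from the slot's bottom (80 nominal) and within 0.5 mm of the middle line sideways.
- **Release:** the jaws are open, the arm is well clear, and the tool force reads under 1 N.
- **Other things on the table:** the two trays and the glove box look unmoved in the top view. The phone case was mostly hidden under the arm in that last view. The arm passed well above it and I saw no contact force, but I could not confirm its position by eye.

**Disagreements:**
- The first pre-grasp pose stopped about 20 mm short because joint 4 reached its limit. I approached lower and nearer instead.
- A wrist-camera reading suggested the held marker drooped up to 3 mm at its front end. I allowed for this by inserting slightly high, and it went in without contact until it bottomed.

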